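# Lock the sachet caddy into the slotted post

### The job

Hook the loose white caddy into the slots of the empty post, let it down until its stud rests on the two rollers in the lower slot, and let go of it there. Then press it down from above until the stud snaps past the rollers and the caddy is fully down and locked, as on the other post. Do not disturb the bell, the honey jar or the paper cup.

Things in the scene. Friction and masses are not known exactly. Their poses are not given: they have to be found in the camera images.
- caddy: Loose white open caddy, a 100 (x) x 90 (y) x 50 mm box standing upright on the counter, with a wooden carry bar over its middle and a 50 mm wide, 120 mm high back plate whose rear face is at x = +52 mm. Origin at the centre of its underside, z up, +x towards its back. Hook and stud stand out from the rear face at y = 0. Mass about 0.25 kg.
- caddy_bar (a point): Middle of the top of the caddy's wooden carry bar, 120 mm straight above the caddy's origin, axes as the caddy's. The bar runs along x from -50 to +48 mm, is 14 mm thick (y) and 24 mm high, free beneath (inside walls end 50 mm above the underside), to be gripped across from above. Its top is flush with the top of the back plate.
- caddy_hook (a point): Lower end of the hook's lip on the caddy's back, at x = 65, z = 76 mm in the caddy's frame. The hook's arm is 12 mm wide (y), z = 91 to 99 mm, and reaches to x = 68 mm; the lip at its end (x = 62 to 68 mm) hangs down to z = 76 mm.
- caddy_stud (a point): Tip of the round stud under the hook, at x = 72, z = 45 mm in the caddy's frame; the stud is 12 mm in diameter (its last 4 mm thinner), its axis along x.
- free_post: The empty post, fixed: a steel plate 60 mm wide, 8 mm thick, 172 mm high, upright on a 150 x 130 x 12 mm dark wooden base. Origin on the counter below the middle of the plate's front face, which looks along -x of this frame (towards the robot); z is up. Two slots, one above the other, pass through the plate. It may stand to the left or right of the other post.
- upper_slot (a point): Centre of the empty post's upper slot, on the front face: 18 mm wide, from 116 to 153 mm above the counter, for the hook. Axes as the post's.
- lower_slot (a point): Centre of the empty post's lower slot, on the front face: 18 mm wide, from 62 to 107 mm above the counter, for the stud. Two white sprung rollers of 10 mm diameter stand in from its sides, axes 74.5 mm above the counter, with a 6 mm gap between them. Axes as the post's. A push of about 10 to 16 N on the bar near the back plate snaps the stud past them.
- free_seat (a point): Where the caddy's origin lies once locked on the empty post: 52 mm in front of the plate's face, 25 mm above the counter, axes as the post's and the locked caddy's. The caddy enters 19 to 29 mm above this height, straight back (+x) from 22 mm or more in front until its back plate touches; lowered, it rests on the rollers 9 to 12 mm above it.
- full_post: The other post, the same but already carrying a locked caddy like the loose one (all fixed). Origin and axes as for the empty post.
- bell: Service bell, 80 mm across, 58 mm high, loose bystander; origin at the centre of its underside.
- honey: Honey jar, 68 mm across, 84 mm high, loose bystander; origin at the centre of its underside.
- cup: White paper cup, 82 mm across, 92 mm high, loose bystander; origin at the centre of its underside.

How it is judged:
On the way:
1. the caddy hangs in the empty post's slots, its stud resting on the rollers, and is let go (z of caddy in the frame of free_seat between 0.006 and 0.017 m and x of caddy in the frame of free_seat between -0.008 and 0.008 m and y of caddy in the frame of free_seat between -0.007 and 0.007 m and angle between caddy's own z axis and vertical below 0.15 rad and contact force between each of the arm, the fingers and caddy below 0.2 N), for 0.2 s.
At the end, for the whole second after the job is handed in: The caddy is locked on the empty post: within 4 mm of the locked height and 6 mm of its place sideways and in depth, upright within 0.1 rad, at rest (z of caddy in the frame of free_seat between -0.004 and 0.004 m and x of caddy in the frame of free_seat between -0.006 and 0.006 m and y of caddy in the frame of free_seat between -0.006 and 0.006 m and angle between caddy's own z axis and vertical below 0.1 rad and linear speed of caddy below 0.02 m/s); the robot touches nothing.
It fails at once if the bell is moved by more than 30 mm (distance of bell from where it was at the start of the episode above 0.03 m).
It fails at once if the honey jar is moved by more than 30 mm (distance of honey from where it was at the start of the episode above 0.03 m).
It fails at once if the paper cup is moved by more than 30 mm (distance of cup from where it was at the start of the episode above 0.03 m).
It also fails if it takes over 48 s, if anything falls off the work surface, if the arm or the gripper's body presses on something with over 40 N, if the wrist force passes 120 N, or if a joint passes its speed limit or range.

### The arm

A 6-joint arm with a two-finger parallel gripper is mounted at the origin on a cart in front of the work surface, level with it; the furniture and walls round the work are solid. World frame = base frame: x ahead of the robot, y to its left, z up, the work surface at z = 0. Lengths are in m, angles in rad, forces in N, time in s.
With the tool pointing down it reaches from about 0.25 to 0.775 m from the base axis. Payload 4 kg.
Tool frame: the origin (TCP) lies where the fingers leave the gripper's body, on its centre line; the fingertips stand 97 mm ahead of it and the grasp point (between the pads) lies 78 mm ahead of it; z points along the fingers, y is the line along which they close (so a half turn about z gives the same grasp; the last joint's range is limited). The gripper opens to 94 mm and grips with 3 to 60 N. Pads are 16 mm wide; open, the fingers measure 119 mm over their backs; the gripper's body (75 mm by 177 mm) begins 78 mm behind the grasp point.
Start: joints at [-1.222, 0.087, 1.371, -0, 1.684, -0.103], TCP at [0.24, -0.495, 0.303] pointing down, gripper open.
Joint ranges: [-3.1, 3.1], [-0.76, 2.03], [0.27, 2.55], [-1.08, 4.22], [0.17, 2.65], [-2.57, 2.57]. Speed limits (rad/s): [2.79, 2.79, 3.14, 3.14, 3.14, 3.14].

### API

Orientations are given as [roll, pitch, yaw] about the fixed x, y, z axes, in that order (R = Rz(yaw) Ry(pitch) Rx(roll)).
In Python, from bench import robot, eyes gives the robot as it stands. The module is installed in compiled form; this text tells all that it offers.
- The arm moves only by the tool carry_out, never from a script. Its argument "deltas" is a list of rows, each an object of numbers: "dx", "dy", "dz": the shift along the tool's x, y, z each as a share of 0.02 m, from -1 to 1; "wx", "wy", "wz": the turn, a rotation vector about the tool's x, y, z each as a share of 0.12 rad, from -1 to 1; "gripper": the closure in counts, from 0 (fully open) to 255 (shut). In form: [{"dx": .., "dy": .., "dz": .., "wx": .., "wy": .., "wz": .., "gripper": ..}, ...]. A call has 1 to 20 rows; each row shifts and turns the commanded pose from where the row before left it, along the tool's axes as they then stand; what a row does not reach is not made up. A row lasts 1/12 s, in which the tool goes at most 41.7 mm and 7.16 degrees, less where a joint would pass 70% of its speed; a pose out of reach is approached as far as the arm can. A call with a number of a shift or a turn outside -1 to 1 is refused whole. A call with a gripper value outside its range is refused whole. The fingers move at their own pace and stop on an object; the grip force is fixed at half the most. Time passes only in rows, so rows that do not move let the fingers close. It gives the time, the measured TCP pose, the force, the opening and the grip force at its end, in the units of the state.
- robot.get_obs(): the state, without advancing time (a new reading comes with each control period).
- eyes.snapshot(name): name is "scene" or "top" or "wrist"; returns the picture (480x640x3 uint8, red, green, blue); there is no depth.
- eyes.get_calibration(name): a dict with "fovy" (degrees; the focal length in pixels is half the picture's height over the tangent of half this angle, whatever the lens; pixels are square), "cx", "cy" (the principal point, pixels), "k1" (the pictures are not rectified: a ray, as slopes to the right and down, at radius r is drawn at 1 + k1 r^2 times it, then the intrinsics apply), "R" (3x3) and "t" (3): a world point X has camera coordinates R X + t. Camera axes: x right, y down, z forward; pixel columns grow to the right and rows downward; lengths in m; the calibration is good to about 2 mm. A picture is of the moment at which its call begins: read the wrist's pose just before it. get_calibration takes no time and is no camera call; for the wrist camera it gives the pose at the moment of the call.
- robot.close_job(): hands the job in; it is judged then, once.
The state is a dict: "time": time; "joint_positions": joint angles; "qvel": joint speeds; "joint_torque": joint torques, N m; "tool_pos": TCP position; "ee_rot": TCP orientation; "wrist_force": force on the tool from outside, world axes, zero at the start; "wrist_torque": the same for the moment, N m; "width": finger opening in m; "finger_force": force on a finger pad.
Only numpy, scipy, OpenCV 4.12 (cv2) and the standard library are available. Lean on these libraries where they do the work, as an engineer would, in place of code of your own. Each camera call takes 0.05 s, during which the arm holds its last target. There are 200 camera calls.

## Working session

There is one attempt and no reset: what is moved stays moved. The work goes in short steps, Python scripts to look and compute and a tool call to move; the robot and the scene stay as the last step left them, time stands still between calls to the robot, and variables do not carry over. Pictures are saved under pics/ and viewed, at most 10 in all, crops included, and the job is handed in when it is done.

Besides the shell and the picture viewer there is one more tool, called as name(argument=value, ...) on one line, values as JSON. carry_out: Moves the arm, as the interface text tells. Shift numbers are shares of 0.02 m and turn numbers shares of 0.12 rad, none past 1 either way. Its arguments: {"type":"object","properties":{"deltas":{"type":"array","items":{"type":"object","properties":{"dx":{"type":"number"},"dy":{"type":"number"},"dz":{"type":"number"},"wx":{"type":"number"},"wy":{"type":"number"},"wz":{"type":"number"},"gripper":{"type":"number"}}}}},"required":["deltas"]}

```bash
mkdir -p pics
cat > h.py <<'E'
import numpy as np, cv2
from bench import robot, eyes
def snap(n,f):
    c=eyes.get_calibration(n); im=eyes.snapshot(n); cv2.imwrite(f'pics/{f}.png',im[:,:,::-1]); np.save(f'pics/{f}.npy',c,allow_pickle=True); return im,c
def load(f): return cv2.imread(f'pics/{f}.png'), np.load(f'pics/{f}.npy',allow_pickle=True).item()
def ray(c,u,v):
    f=240/np.tan(np.radians(c['fovy'])/2); d=np.array([(u-c['cx'])/f,(v-c['cy'])/f])
    s=d.copy()
    for _ in range(20): s=d/(1+c['k1']*(s@s))
    R=np.array(c['R']);return -R.T@np.array(c['t']), R.T@np.array([*s,1])
def onz(c,u,v,z):
    o,d=ray(c,u,v); return o+d*(z-o[2])/d[2]
def proj(c,X):
    f=240/np.tan(np.radians(c['fovy'])/2); p=np.array(c['R'])@np.array(X)+np.array(c['t']); s=p[:2]/p[2]; s=s*(1+c['k1']*(s@s)); return f*s+[c['cx'],c['cy']]
E
python3 - <<'E'
from h import *
for n in('scene','top'):
    im,c=snap(n,n+'0'); print(n,c['fovy'],-np.array(c['R']).T@np.array(c['t']))
print(robot.get_obs())
E
```

```text
scene 52.94696379286666 [0.18521575 0.56732487 0.87355753]
top 55.70763060547104 [0.36425048 0.0154075  1.05774649]
{'time': 0.1, 'joint_positions': array([-1.22208167e+00,  8.79148567e-02,  1.37207147e+00, -2.52781184e-06,
        1.68356453e+00, -1.03115279e-01]), 'qvel': array([ 0.00199626, -0.00067268, -0.00340896,  0.00096676, -0.00120767,
        0.00118582]), 'joint_torque': array([ 2.11689265e-03, -3.41255307e+01, -3.03299439e+01,  7.19328225e-02,
        3.04654066e-02, -9.81086419e-05]), 'tool_pos': array([ 0.24002794, -0.49454737,  0.30161861]), 'ee_rot': array([-3.13964459e+00, -1.99064020e-04,  4.51829457e-01]), 'wrist_force': array([ 0.02925048,  0.53819323, -0.80525706]), 'wrist_torque': array([ 0.04742872, -0.02493343,  0.0280849 ]), 'finger_force': 0.0, 'width': 0.09406375259353345}
```

View pics/scene0.png

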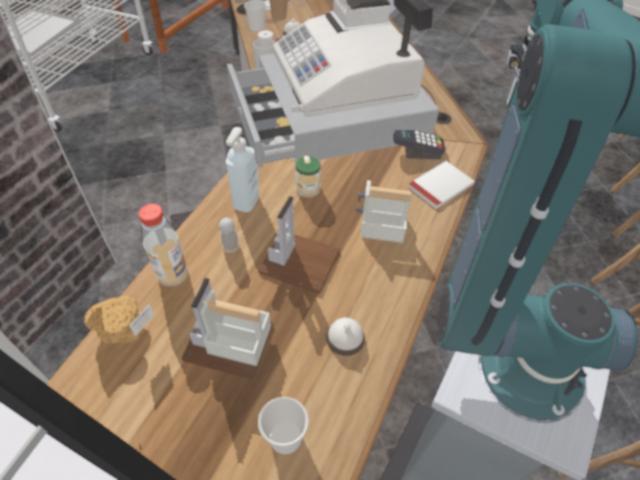

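View pics/top0.png

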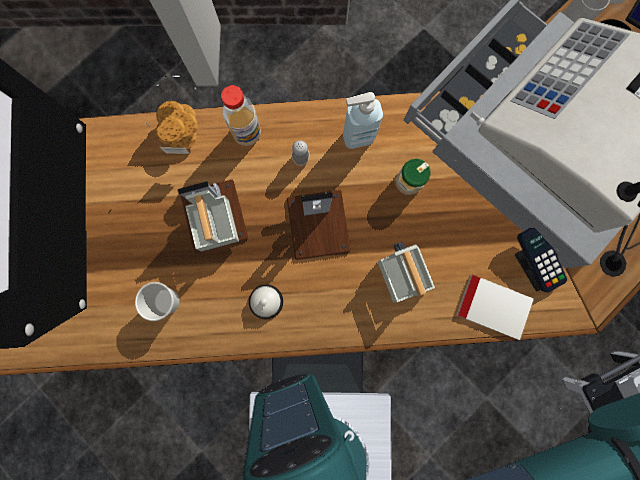

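The scene view shows the loose caddy at about (385,212), the empty post at (290,240), the bell at (346,335), the cup at (283,425) and the honey jar at (308,175). In the top view the caddy is at (407,272) with its bar running (403,250)-(418,293). The empty post's base is at (319,225) with the plate near (318,203).

Run:
```python
from h import *
im,c=load('top0')
cv2.imwrite('pics/crop1.png',cv2.resize(im[180:310,280:450],None,fx=4.6,fy=4.6,interpolation=cv2.INTER_CUBIC))
hsv=cv2.cvtColor(im,cv2.COLOR_BGR2HSV)
# dark base of free post
x0,y0=280,180
m=(cv2.inRange(hsv,(0,60,20),(20,255,110)))[180:270,280:360]
m=cv2.morphologyEx(m,cv2.MORPH_OPEN,np.ones((5,5)))
k=max(cv2.findContours(m,0,2)[0],key=cv2.contourArea)
print('base',cv2.contourArea(k),cv2.boundingRect(k))
b=cv2.boxPoints(cv2.minAreaRect(k))+[x0,y0]
P=np.array([onz(c,*p,0.012) for p in b]);print(b,P)
# bar: bright orange
m=cv2.inRange(hsv,(8,70,150),(22,255,255))
sub=m[235:310,375:445]; 
n,l,s,ce=cv2.connectedComponentsWithStats(sub); print(s,ce+[375,235])
```

```text
base 4696.5 (0, 0, 80, 88)
[[264.98867321 186.93962097]
 [346.55849457 171.64528656]
 [361.63773346 252.06793213]
 [280.06790924 267.36226654]] [[ 0.62614684  0.1325316   0.012     ]
 [ 0.66443729 -0.06002052  0.012     ]
 [ 0.47337309 -0.09453974  0.012     ]
 [ 0.43638041  0.0935671   0.012     ]]
[[   0    0   70   75 3665]
 [  29   13   41   62 1471]
 [   0   16   20   13  114]] [[402.03383356 270.03847203]
 [430.25220938 278.1692726 ]
 [381.75438596 255.45614035]]
```

View pics/crop1.png

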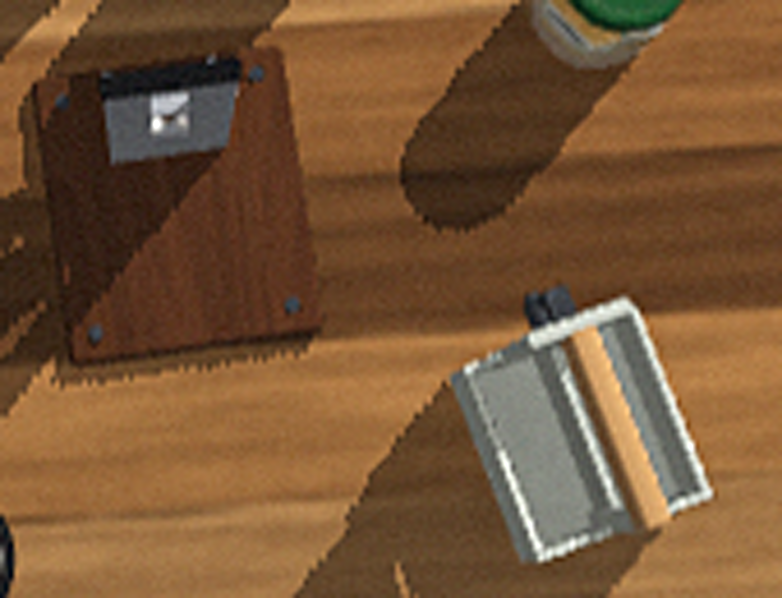

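The crop shows the post plate's front face, with its top edge at (103,98)-(242,80) and its bottom edge at (110,162)-(228,148). The base corners are (38,85), (280,48), (320,325) and (72,360). The bar's top runs from (588,332) at the back to (652,526) at the front, all in crop pixels (4.6x).

Run:
```python
from h import *
im,c=load('top0')
g=lambda x,y,z: onz(c,280+(x+.5)/4.6-.5,180+(y+.5)/4.6-.5,z)
def show(n,a,b):
    d=a-b; print(n,'mid',((a+b)/2).round(4),'len',np.linalg.norm(d).round(4),'yaw',np.degrees(np.arctan2(d[1],d[0])).round(1))
show('platetop(60)',g(103,98,.172),g(242,80,.172))
show('platebot(60)',g(110,162,.012),g(228,148,.012))
B=[g(*p,.012) for p in((38,85),(280,48),(320,325),(72,360))]
for i in range(4): show('base',B[i],B[(i+1)%4])
print('basecentre',np.mean(B,0))
show('bar(98)',g(588,332,.12),g(652,526,.12))
show('caddyfront z50',g(545,560,.05),g(712,495,.05))
show('caddyback top plate',g(530,345,.12),g(632,300,.12))
# bystanders rough
for n,u,v,z in(('bell',265,300,.05),('honey',415,172,.084),('cup',157,300,.08)): print(n,onz(c,u,v,z).round(3))
```

```text
platetop(60) mid [0.5622 0.0102 0.172 ] len 0.0606 yaw 97.9
platebot(60) mid [0.5637 0.0108 0.012 ] len 0.0604 yaw 97.3
base mid [0.6097 0.0162 0.012 ] len 0.1253 yaw 99.3
base mid [ 0.5485 -0.0557  0.012 ] len 0.1438 yaw 8.0
base mid [ 0.468  -0.0035  0.012 ] len 0.1259 yaw -81.5
base mid [0.5291 0.0684 0.012 ] len 0.1422 yaw -172.2
basecentre [0.53883183 0.0063573  0.012     ]
bar(98) mid [ 0.4201 -0.1916  0.12  ] len 0.0908 yaw 17.3
caddyfront z50 mid [ 0.3769 -0.2104  0.05  ] len 0.0865 yaw 111.4
caddyback top plate mid [ 0.4677 -0.175   0.12  ] len 0.0508 yaw 114.1
bell [0.361 0.123 0.05 ]
honey [ 0.644 -0.206  0.084]
cup [0.359 0.353 0.08 ]
```

carry_out(deltas=[{"dx":0.9,"dy":-0.6},{"dx":0.9,"dy":-0.6},{"dx":0.9,"dy":-0.6},{"dx":0.9,"dy":-0.6},{"dx":0.9,"dy":-0.6},{"dx":0.9,"dy":-0.6},{"dx":0.9,"dy":-0.6},{"dx":0.9,"dy":-0.6},{"dx":0.9,"dy":-0.6},{"dx":0.9,"dy":-0.6},{"dx":0.9,"dy":-0.6},{"dx":0.9,"dy":-0.6},{"dx":0.9,"dy":-0.6},{"dx":0.9,"dy":-0.6},{"wz":0.8},{}])

```text
invalid input
```

Run:
```python
from h import *
o=robot.get_obs(); print(o['time'],o['tool_pos'],o['ee_rot'])
im,c=snap('wrist','w1'); print(c)
print([proj(c,p).round(0) for p in((.42,-.192,.12),(.467,-.175,.12),(.563,.0105,.172))])
```

```text
0.1 [ 0.24002794 -0.49454737  0.30161861] [-3.13964459e+00 -1.99064020e-04  4.51829457e-01]
{'fovy': 61.75059830444014, 'cx': 320.5522692410116, 'cy': 240.07785571124433, 'k1': -0.06305836593717054, 'R': array([[ 0.43748038, -0.89922351, -0.00282885],
       [-0.86842766, -0.42331003,  0.25815117],
       [-0.23333308, -0.11047942, -0.96610039]]), 't': array([-0.55056329, -0.02721932,  0.39208051])}
[array([   1., -219.]), array([  19., -282.]), array([2148., 3010.])]
```

View pics/w1.png

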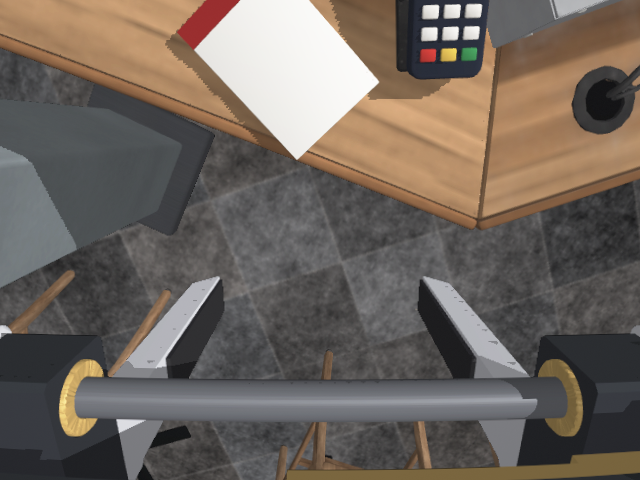

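The move was refused because the rows need all the keys. The wrist picture therefore shows the start pose: fingers at (200,290) and (430,290), with image up along tool +x.

carry_out(deltas=[{"dx":0.9,"dy":-0.6,"dz":0,"wx":0,"wy":0,"wz":0,"gripper":0},{"dx":0.9,"dy":-0.6,"dz":0,"wx":0,"wy":0,"wz":0,"gripper":0},{"dx":0.9,"dy":-0.6,"dz":0,"wx":0,"wy":0,"wz":0,"gripper":0},{"dx":0.9,"dy":-0.6,"dz":0,"wx":0,"wy":0,"wz":0,"gripper":0},{"dx":0.9,"dy":-0.6,"dz":0,"wx":0,"wy":0,"wz":0,"gripper":0},{"dx":0.9,"dy":-0.6,"dz":0,"wx":0,"wy":0,"wz":0,"gripper":0},{"dx":0.9,"dy":-0.6,"dz":0,"wx":0,"wy":0,"wz":0,"gripper":0},{"dx":0.9,"dy":-0.6,"dz":0,"wx":0,"wy":0,"wz":0,"gripper":0},{"dx":0.9,"dy":-0.6,"dz":0,"wx":0,"wy":0,"wz":0,"gripper":0},{"dx":0.9,"dy":-0.6,"dz":0,"wx":0,"wy":0,"wz":0,"gripper":0},{"dx":0.9,"dy":-0.6,"dz":0,"wx":0,"wy":0,"wz":0,"gripper":0},{"dx":0.9,"dy":-0.6,"dz":0,"wx":0,"wy":0,"wz":0,"gripper":0},{"dx":0.9,"dy":-0.6,"dz":0,"wx":0,"wy":0,"wz":0,"gripper":0},{"dx":0.9,"dy":-0.6,"dz":0,"wx":0,"wy":0,"wz":0.8,"gripper":0},{"dx":0,"dy":0,"dz":0,"wx":0,"wy":0,"wz":0,"gripper":0},{"dx":0,"dy":0,"dz":0,"wx":0,"wy":0,"wz":0,"gripper":0}])

```text
time: 1.48
tool_pos: [0.3936, -0.2331, 0.3024]
ee_rot: [-3.142, 0.001, 0.359]
wrist_force: [-0.7, 0.9, 0.7]
width: 0.094
finger_force: 0.0
```

Run:
```python
from h import *
o=robot.get_obs(); print(o['time'],o['tool_pos'],o['ee_rot'])
im,c=snap('wrist','w2')
print([proj(c,p).round(0) for p in((.42,-.192,.12),(.467,-.175,.12),(.563,.0105,.172))])
```

```text
1.4833 [ 0.39362275 -0.23305756  0.3024209 ] [-3.14156173e+00  7.26025768e-04  3.59295586e-01]
[array([274., 190.]), array([273., 111.]), array([ -23., -201.])]
```

View pics/w2.png

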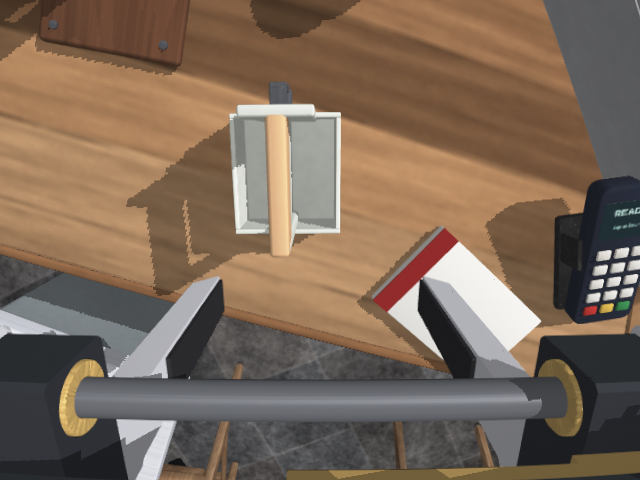

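The caddy is seen from above. Its bar's top runs from (277,116) to (279,249), and the back plate's top spans (238,106)-(314,105).

Run:
```python
from h import *
im,c=load('w2')
hsv=cv2.cvtColor(im,cv2.COLOR_BGR2HSV)
m=cv2.inRange(hsv,(8,60,190),(25,160,255))[112:262,255:300]
for r in range(0,150,10):
    x=np.where(m[r])[0]
    if len(x): print(r+112,x.min()+255,x.max()+255,end='; ')
a=onz(c,277,116,.12);b=onz(c,279.3,249,.12);d=a-b
print(a,b,np.linalg.norm(d),np.degrees(np.arctan2(d[1],d[0])))
p,q=onz(c,238,106,.12),onz(c,314.5,105.5,.12);d=p-q
print(p,q,np.linalg.norm(d),np.degrees(np.arctan2(d[1],d[0]))-90, (p+q)/2)
```

```text
122 268 286; 132 268 287; 142 268 288; 152 269 288; 162 269 289; 172 269 289; 182 270 289; 192 270 290; 202 271 290; 212 271 290; 222 271 290; 232 272 290; 242 272 290; 252 273 299; [ 0.46508507 -0.17820056  0.12      ] [ 0.3825089 -0.2085383  0.12     ] 0.08797273541431443 20.172871236308737
[ 0.4622892  -0.15296135  0.12      ] [ 0.47944334 -0.1982753   0.12      ] 0.048452228353196285 20.734754475801893 [ 0.47086627 -0.17561833  0.12      ]
```

carry_out(deltas=[{"dx":0.71,"dy":-0.45,"dz":0,"wx":0,"wy":0,"wz":0,"gripper":0},{"dx":0.71,"dy":-0.45,"dz":0,"wx":0,"wy":0,"wz":0,"gripper":0},{"dx":0.71,"dy":-0.45,"dz":0,"wx":0,"wy":0,"wz":0,"gripper":0},{"dx":0,"dy":0,"dz":0.9,"wx":0,"wy":0,"wz":0,"gripper":0},{"dx":0,"dy":0,"dz":0.9,"wx":0,"wy":0,"wz":0,"gripper":0},{"dx":0,"dy":0,"dz":1,"wx":0,"wy":0,"wz":0,"gripper":0},{"dx":0,"dy":0,"dz":1,"wx":0,"wy":0,"wz":0,"gripper":0},{"dx":0,"dy":0,"dz":1,"wx":0,"wy":0,"wz":0,"gripper":0},{"dx":0,"dy":0,"dz":1,"wx":0,"wy":0,"wz":0,"gripper":0},{"dx":0,"dy":0,"dz":0,"wx":0,"wy":0,"wz":0,"gripper":0},{"dx":0,"dy":0,"dz":0,"wx":0,"wy":0,"wz":0,"gripper":255},{"dx":0,"dy":0,"dz":0,"wx":0,"wy":0,"wz":0,"gripper":255},{"dx":0,"dy":0,"dz":0,"wx":0,"wy":0,"wz":0,"gripper":255},{"dx":0,"dy":0,"dz":0,"wx":0,"wy":0,"wz":0,"gripper":255},{"dx":0,"dy":0,"dz":0,"wx":0,"wy":0,"wz":0,"gripper":255},{"dx":0,"dy":0,"dz":0,"wx":0,"wy":0,"wz":0,"gripper":255},{"dx":0,"dy":0,"dz":0,"wx":0,"wy":0,"wz":0,"gripper":255},{"dx":0,"dy":0,"dz":0,"wx":0,"wy":0,"wz":0,"gripper":255}])

```text
time: 3.03
tool_pos: [0.4241, -0.1935, 0.1869]
ee_rot: [3.141, -0.0, 0.356]
wrist_force: [-0.9, 1.0, 0.6]
width: 0.0441
finger_force: 0.0
```

carry_out(deltas=[{"dx":0,"dy":0,"dz":0,"wx":0,"wy":0,"wz":0,"gripper":255},{"dx":0,"dy":0,"dz":0,"wx":0,"wy":0,"wz":0,"gripper":255},{"dx":0,"dy":0,"dz":0,"wx":0,"wy":0,"wz":0,"gripper":255},{"dx":0,"dy":0,"dz":0,"wx":0,"wy":0,"wz":0,"gripper":255},{"dx":0,"dy":0,"dz":0,"wx":0,"wy":0,"wz":0,"gripper":255},{"dx":0,"dy":0,"dz":0,"wx":0,"wy":0,"wz":0,"gripper":255},{"dx":0,"dy":0,"dz":0,"wx":0,"wy":0,"wz":0,"gripper":255},{"dx":0,"dy":0,"dz":0,"wx":0,"wy":0,"wz":0,"gripper":255}])

```text
time: 3.7
tool_pos: [0.4238, -0.1934, 0.1861]
ee_rot: [-3.141, 0.001, 0.356]
wrist_force: [0.3, -0.1, -1.7]
width: 0.0137
finger_force: 30.0
```

carry_out(deltas=[{"dx":0,"dy":0,"dz":-0.5,"wx":0,"wy":0,"wz":0,"gripper":255},{"dx":0,"dy":0,"dz":-0.8,"wx":0,"wy":0,"wz":0,"gripper":255},{"dx":0,"dy":0,"dz":-0.9,"wx":0,"wy":0,"wz":0,"gripper":255},{"dx":0,"dy":0,"dz":-0.8,"wx":0,"wy":0,"wz":0,"gripper":255},{"dx":0.5,"dy":-0.94,"dz":0,"wx":0,"wy":0,"wz":0,"gripper":255},{"dx":0.5,"dy":-0.94,"dz":0,"wx":0,"wy":0,"wz":0,"gripper":255},{"dx":0.5,"dy":-0.94,"dz":0,"wx":0,"wy":0,"wz":0,"gripper":255},{"dx":0.5,"dy":-0.94,"dz":0,"wx":0,"wy":0,"wz":0,"gripper":255},{"dx":0.5,"dy":-0.94,"dz":0,"wx":0,"wy":0,"wz":0,"gripper":255},{"dx":0.5,"dy":-0.94,"dz":0,"wx":0,"wy":0,"wz":0,"gripper":255},{"dx":0.5,"dy":-0.94,"dz":0,"wx":0,"wy":0,"wz":0,"gripper":255},{"dx":0.5,"dy":-0.94,"dz":0,"wx":0,"wy":0,"wz":0,"gripper":255},{"dx":0.5,"dy":-0.94,"dz":0,"wx":0,"wy":0,"wz":0,"gripper":255},{"dx":0,"dy":0,"dz":0,"wx":0,"wy":0,"wz":0.9,"gripper":255},{"dx":0,"dy":0,"dz":0,"wx":0,"wy":0,"wz":0.9,"gripper":255},{"dx":0,"dy":0,"dz":0,"wx":0,"wy":0,"wz":0,"gripper":255},{"dx":0,"dy":0,"dz":0,"wx":0,"wy":0,"wz":0,"gripper":255}])

```text
time: 5.12
tool_pos: [0.4495, -0.0035, 0.2471]
ee_rot: [3.141, -0.0, 0.143]
wrist_force: [-0.3, 0.3, -3.1]
width: 0.0137
finger_force: 30.0
```

Run:
```python
from h import *
o=robot.get_obs(); print(o['time'],o['tool_pos'],o['ee_rot'])
im,c=snap('wrist','w3')
snap('scene','scene3'); snap('top','top3')
i=cv2.imread('pics/w3.png'); cv2.imwrite('pics/w3c.png',cv2.resize(i[0:270,120:480],None,fx=2.2,fy=2.2,interpolation=cv2.INTER_CUBIC))
```

```text
5.1167 [ 0.44946158 -0.00351717  0.2470701 ] [ 3.14137795e+00 -3.21999823e-04  1.42650070e-01]
```

View pics/w3c.png

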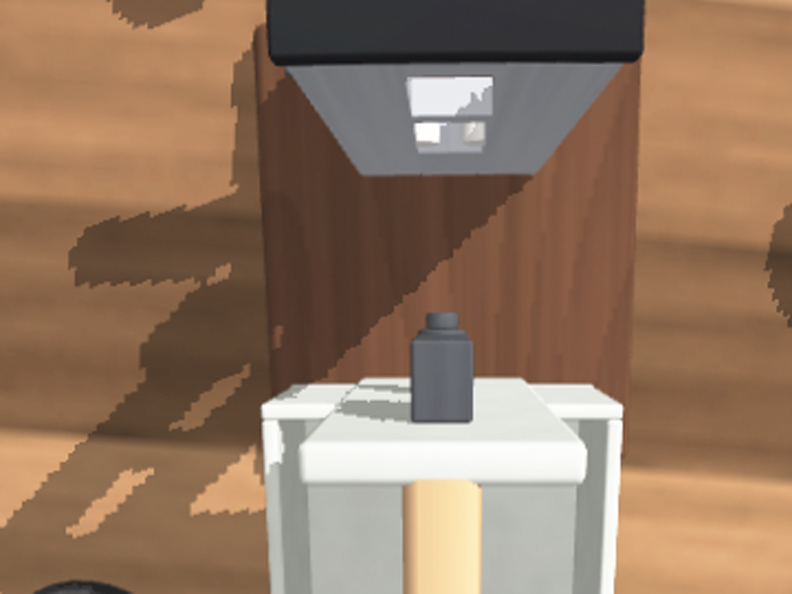

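The hook's end is at crop (411-473,332) and the plate's front top edge runs (270,62)-(642,60). The plate's foot is (362,175)-(533,174), and the upper slot's top edge is (406,77)-(494,76), all in crop pixels (2.2x, offset 120).

Run:
```python
from h import *
im,c=load('w3')
g=lambda x,y,z: onz(c,120+(x+.5)/2.2-.5,(y+.5)/2.2-.5,z)
T=np.array([.4495,-.0035]);yw=.1427;ex=np.array([np.cos(yw),np.sin(yw)]);ey=np.array([-ex[1],ex[0]])
def show(n,a,b):
    d=(a-b)[:2];m=(a+b)[:2]/2
    print(n,'mid',m.round(4),'len',np.linalg.norm(d).round(4),'yaw',(np.degrees(np.arctan2(d[1],d[0]))-90).round(2),'rel tool x,y',((m-T)@ex).round(4),((m-T)@ey).round(4))
show('plate top',g(270,63,.172),g(642,61,.172))
show('plate foot',g(362,175,.012),g(533,174,.012))
show('slot top',g(406,77,.153),g(494,76,.153))
show('slot bot',g(413,118,.116),g(491,118,.116))
show('hook end12',g(411,333,.160),g(473,333,.160))
show('hook base12',g(411,421,.160),g(473,421,.160))
show('back plate rear top',g(340,380,.181-.0),g(525,380,.181))
show('bp top',g(301,442,.181),g(586,442,.181))
show('bar',g(404,485,.181),g(481,485,.181))
```

```text
plate top mid [0.5624 0.0089] len 0.0614 yaw 8.57 rel tool x,y 0.1135 -0.0038
plate foot mid [0.5643 0.0098] len 0.0581 yaw 8.56 rel tool x,y 0.1155 -0.0032
slot top mid [0.564 0.01 ] len 0.0163 yaw 8.86 rel tool x,y 0.1153 -0.0029
slot bot mid [0.5636 0.0092] len 0.0176 yaw 8.26 rel tool x,y 0.1147 -0.0037
hook end12 mid [0.5177 0.0048] len 0.0117 yaw 8.24 rel tool x,y 0.0687 -0.0015
hook base12 mid [0.5012 0.0024] len 0.012 yaw 8.24 rel tool x,y 0.0521 -0.0015
back plate rear top mid [0.5108 0.0054] len 0.0309 yaw 8.23 rel tool x,y 0.0619 0.0001
bp top mid [0.5007 0.0021] len 0.0485 yaw 8.25 rel tool x,y 0.0514 -0.0018
bar mid [0.4932 0.0011] len 0.0133 yaw 8.25 rel tool x,y 0.044 -0.0016
```

carry_out(deltas=[{"dx":0,"dy":0.12,"dz":0.3,"wx":0,"wy":0,"wz":-0.04,"gripper":255},{"dx":0,"dy":0,"dz":0.3,"wx":0,"wy":0,"wz":0,"gripper":255},{"dx":0.4,"dy":0,"dz":0,"wx":0,"wy":0,"wz":0,"gripper":255},{"dx":0.4,"dy":0,"dz":0,"wx":0,"wy":0,"wz":0,"gripper":255},{"dx":0.4,"dy":0,"dz":0,"wx":0,"wy":0,"wz":0,"gripper":255},{"dx":0.4,"dy":0,"dz":0,"wx":0,"wy":0,"wz":0,"gripper":255},{"dx":0.2,"dy":0,"dz":0,"wx":0,"wy":0,"wz":0,"gripper":255},{"dx":0,"dy":0,"dz":0,"wx":0,"wy":0,"wz":0,"gripper":255},{"dx":0,"dy":0,"dz":0,"wx":0,"wy":0,"wz":0,"gripper":255}])

```text
time: 6.02
tool_pos: [0.4857, -0.0006, 0.2346]
ee_rot: [3.142, 0.001, 0.145]
wrist_force: [0.2, 0.2, -2.6]
width: 0.014
finger_force: 30.0
```

Run:
```python
from h import *
o=robot.get_obs(); print(o['time'],o['tool_pos'],o['ee_rot'])
im,c=snap('wrist','w4')
i=cv2.imread('pics/w4.png'); cv2.imwrite('pics/w4c.png',cv2.resize(i[0:270,120:480],None,fx=2.2,fy=2.2,interpolation=cv2.INTER_CUBIC))
```

```text
6.0167 [ 0.4856809  -0.00064883  0.23459663] [3.14155608e+00 5.81561415e-04 1.44979264e-01]
```

View pics/w4c.png

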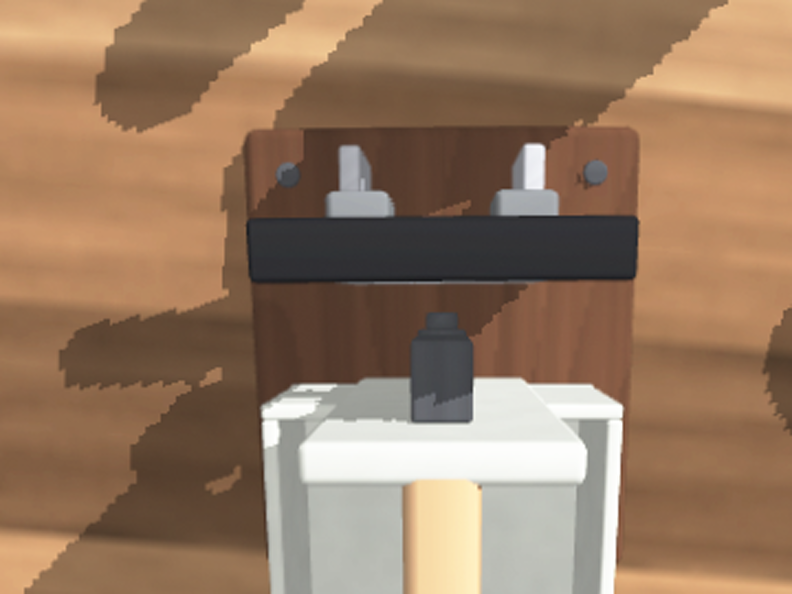

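The hook is centred on the plate (x about 442 for both) and square to it, so I push it in.

carry_out(deltas=[{"dx":0.3,"dy":0,"dz":0,"wx":0,"wy":0,"wz":0,"gripper":255},{"dx":0.3,"dy":0,"dz":0,"wx":0,"wy":0,"wz":0,"gripper":255},{"dx":0.3,"dy":0,"dz":0,"wx":0,"wy":0,"wz":0,"gripper":255},{"dx":0.2,"dy":0,"dz":0,"wx":0,"wy":0,"wz":0,"gripper":255},{"dx":0.1,"dy":0,"dz":0,"wx":0,"wy":0,"wz":0,"gripper":255},{"dx":0,"dy":0,"dz":0,"wx":0,"wy":0,"wz":0,"gripper":255},{"dx":0,"dy":0,"dz":0,"wx":0,"wy":0,"wz":0,"gripper":255}])

```text
time: 6.65
tool_pos: [0.5092, 0.0027, 0.2345]
ee_rot: [3.142, 0.001, 0.145]
wrist_force: [-0.5, -0.6, -3.0]
width: 0.0135
finger_force: 30.0
```

carry_out(deltas=[{"dx":0.05,"dy":0,"dz":0,"wx":0,"wy":0,"wz":0,"gripper":255},{"dx":0.05,"dy":0,"dz":0,"wx":0,"wy":0,"wz":0,"gripper":255},{"dx":0,"dy":0,"dz":0,"wx":0,"wy":0,"wz":0,"gripper":255},{"dx":0,"dy":0,"dz":0,"wx":0,"wy":0,"wz":0,"gripper":255}])

```text
time: 6.98
tool_pos: [0.5111, 0.003, 0.2347]
ee_rot: [3.141, -0.0, 0.145]
wrist_force: [0.2, -0.4, -4.1]
width: 0.0138
finger_force: 30.0
```

carry_out(deltas=[{"dx":0.05,"dy":0,"dz":0,"wx":0,"wy":0,"wz":0,"gripper":255},{"dx":0.05,"dy":0,"dz":0,"wx":0,"wy":0,"wz":0,"gripper":255},{"dx":0,"dy":0,"dz":0,"wx":0,"wy":0,"wz":0,"gripper":255},{"dx":0,"dy":0,"dz":0,"wx":0,"wy":0,"wz":0,"gripper":255}])

```text
time: 7.32
tool_pos: [0.512, 0.0031, 0.2344]
ee_rot: [3.141, 0.004, 0.145]
wrist_force: [-5.6, -0.9, -2.0]
width: 0.0136
finger_force: 30.0
```

carry_out(deltas=[{"dx":-0.04,"dy":0,"dz":0.1,"wx":0,"wy":0,"wz":0,"gripper":255},{"dx":0,"dy":0,"dz":0.15,"wx":0,"wy":0,"wz":0,"gripper":255},{"dx":0,"dy":0,"dz":0.15,"wx":0,"wy":0,"wz":0,"gripper":255},{"dx":0,"dy":0,"dz":0.1,"wx":0,"wy":0,"wz":0,"gripper":255},{"dx":0,"dy":0,"dz":0,"wx":0,"wy":0,"wz":0,"gripper":255},{"dx":0,"dy":0,"dz":0,"wx":0,"wy":0,"wz":0,"gripper":255}])

```text
time: 7.82
tool_pos: [0.5125, 0.0032, 0.2244]
ee_rot: [-3.142, -0.0, 0.145]
wrist_force: [-0.6, -0.7, -2.3]
width: 0.0139
finger_force: 30.0
```

carry_out(deltas=[{"dx":0,"dy":0,"dz":0.05,"wx":0,"wy":0,"wz":0,"gripper":255},{"dx":0,"dy":0,"dz":0.05,"wx":0,"wy":0,"wz":0,"gripper":255},{"dx":0,"dy":0,"dz":0,"wx":0,"wy":0,"wz":0,"gripper":255},{"dx":0,"dy":0,"dz":0,"wx":0,"wy":0,"wz":0,"gripper":255}])

```text
time: 8.15
tool_pos: [0.5125, 0.0032, 0.223]
ee_rot: [3.141, -0.001, 0.145]
wrist_force: [1.1, -0.4, -2.2]
width: 0.0139
finger_force: 30.0
```

carry_out(deltas=[{"dx":0,"dy":0,"dz":0.06,"wx":0,"wy":0,"wz":0,"gripper":255},{"dx":0,"dy":0,"dz":0,"wx":0,"wy":0,"wz":0,"gripper":255},{"dx":0,"dy":0,"dz":0,"wx":0,"wy":0,"wz":0,"gripper":255}])

```text
time: 8.4
tool_pos: [0.5125, 0.0031, 0.2227]
ee_rot: [3.141, -0.001, 0.145]
wrist_force: [-2.9, -0.1, 4.8]
width: 0.0138
finger_force: 30.0
```

carry_out(deltas=[{"dx":0,"dy":0,"dz":0,"wx":0,"wy":0,"wz":0,"gripper":130},{"dx":0,"dy":0,"dz":0,"wx":0,"wy":0,"wz":0,"gripper":130},{"dx":0,"dy":0,"dz":0,"wx":0,"wy":0,"wz":0,"gripper":130},{"dx":0,"dy":0,"dz":0,"wx":0,"wy":0,"wz":0,"gripper":130},{"dx":0,"dy":0,"dz":0,"wx":0,"wy":0,"wz":0,"gripper":130},{"dx":0,"dy":0,"dz":0,"wx":0,"wy":0,"wz":0,"gripper":130},{"dx":0,"dy":0,"dz":0,"wx":0,"wy":0,"wz":0,"gripper":130},{"dx":0,"dy":0,"dz":0,"wx":0,"wy":0,"wz":0,"gripper":130}])

```text
time: 9.07
tool_pos: [0.5123, 0.0031, 0.2214]
ee_rot: [3.142, 0.0, 0.145]
wrist_force: [-0.0, -0.1, -0.2]
width: 0.0462
finger_force: 0.0
```

Run:
```python
from h import *
o=robot.get_obs(); print(o['time'],o['tool_pos'],o['ee_rot'],o['width'],o['wrist_force'])
im,c=snap('wrist','w5'); i=cv2.imread('pics/w5.png')
cs=eyes.get_calibration('scene'); s=eyes.snapshot('scene')[:,:,::-1]
u,v=proj(cs,(.52,0,.12)).astype(int); print(u,v)
a=cv2.resize(s[v-60:v+60,u-60:u+60],(480,480),interpolation=cv2.INTER_CUBIC)
b=cv2.resize(i[60:360,160:360],(320,480))
cv2.imwrite('pics/j5.png',np.hstack([a,b]))
```

```text
9.0667 [0.51232498 0.0031429  0.22138795] [3.14153750e+00 5.53739103e-05 1.44553127e-01] 0.04616468353038058 [-0.01730717 -0.06138396 -0.22451612]
308 228
```

View pics/j5.png

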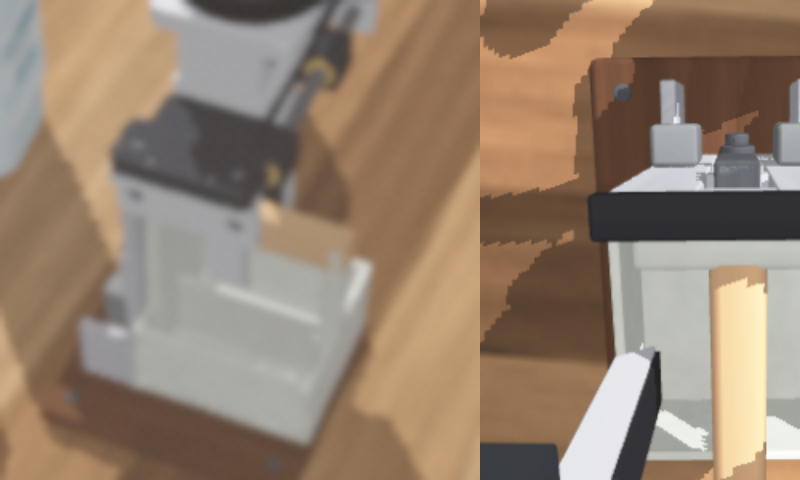

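The caddy hangs with its hook behind the plate, and the fingers are clear. I lift, close, shift towards the back plate and come down for the press.

carry_out(deltas=[{"dx":0,"dy":0,"dz":-0.7,"wx":0,"wy":0,"wz":0,"gripper":130},{"dx":0,"dy":0,"dz":-0.8,"wx":0,"wy":0,"wz":0,"gripper":130},{"dx":0,"dy":0,"dz":-0.8,"wx":0,"wy":0,"wz":0,"gripper":130},{"dx":0,"dy":0,"dz":-0.8,"wx":0,"wy":0,"wz":0,"gripper":130},{"dx":0.5,"dy":0,"dz":0,"wx":0,"wy":0,"wz":0,"gripper":255},{"dx":0.6,"dy":0,"dz":0,"wx":0,"wy":0,"wz":0,"gripper":255},{"dx":0.6,"dy":0,"dz":0,"wx":0,"wy":0,"wz":0,"gripper":255},{"dx":0,"dy":0,"dz":0,"wx":0,"wy":0,"wz":0,"gripper":255},{"dx":0,"dy":0,"dz":0,"wx":0,"wy":0,"wz":0,"gripper":255},{"dx":0,"dy":0,"dz":0,"wx":0,"wy":0,"wz":0,"gripper":255},{"dx":0,"dy":0,"dz":0,"wx":0,"wy":0,"wz":0,"gripper":255},{"dx":0,"dy":0,"dz":0,"wx":0,"wy":0,"wz":0,"gripper":255},{"dx":0,"dy":0,"dz":0,"wx":0,"wy":0,"wz":0,"gripper":255},{"dx":0,"dy":0,"dz":0,"wx":0,"wy":0,"wz":0,"gripper":255}])

```text
time: 10.33
tool_pos: [0.5457, 0.008, 0.2836]
ee_rot: [3.141, -0.0, 0.145]
wrist_force: [-0.6, 1.1, -0.2]
width: 0.0006
finger_force: 0.0
```

carry_out(deltas=[{"dx":0,"dy":0,"dz":0.5,"wx":0,"wy":0,"wz":0,"gripper":255},{"dx":0,"dy":0,"dz":0.5,"wx":0,"wy":0,"wz":0,"gripper":255},{"dx":0,"dy":0,"dz":0.2,"wx":0,"wy":0,"wz":0,"gripper":255},{"dx":0,"dy":0,"dz":0.1,"wx":0,"wy":0,"wz":0,"gripper":255},{"dx":0,"dy":0,"dz":0.1,"wx":0,"wy":0,"wz":0,"gripper":255},{"dx":0,"dy":0,"dz":0.1,"wx":0,"wy":0,"wz":0,"gripper":255},{"dx":0,"dy":0,"dz":0,"wx":0,"wy":0,"wz":0,"gripper":255},{"dx":0,"dy":0,"dz":0,"wx":0,"wy":0,"wz":0,"gripper":255}])

```text
time: 11.0
tool_pos: [0.5461, 0.0081, 0.2538]
ee_rot: [3.141, -0.001, 0.145]
wrist_force: [-0.5, 0.4, 1.4]
width: 0.0002
finger_force: 0.5
```

Contact should come about here, so I press on in small steps.

carry_out(deltas=[{"dx":0,"dy":0,"dz":0.08,"wx":0,"wy":0,"wz":0,"gripper":255},{"dx":0,"dy":0,"dz":0.08,"wx":0,"wy":0,"wz":0,"gripper":255},{"dx":0,"dy":0,"dz":0.08,"wx":0,"wy":0,"wz":0,"gripper":255},{"dx":0,"dy":0,"dz":0,"wx":0,"wy":0,"wz":0,"gripper":255}])

```text
time: 11.33
tool_pos: [0.5464, 0.0079, 0.2507]
ee_rot: [3.141, -0.003, 0.145]
wrist_force: [-0.9, 0.0, 5.2]
width: 0.0004
finger_force: 3.0
```

carry_out(deltas=[{"dx":0,"dy":0,"dz":0.1,"wx":0,"wy":0,"wz":0,"gripper":255},{"dx":0,"dy":0,"dz":0.1,"wx":0,"wy":0,"wz":0,"gripper":255},{"dx":0,"dy":0,"dz":0.1,"wx":0,"wy":0,"wz":0,"gripper":255},{"dx":0,"dy":0,"dz":0,"wx":0,"wy":0,"wz":0,"gripper":255},{"dx":0,"dy":0,"dz":0,"wx":0,"wy":0,"wz":0,"gripper":255}])

```text
time: 11.75
tool_pos: [0.546, 0.0081, 0.2421]
ee_rot: [-3.141, 0.0, 0.145]
wrist_force: [0.1, -0.7, 0.7]
width: 0.0004
finger_force: 0.2
```

The force rose and then dropped as the tool sank to the expected seat height. I press a little more to confirm it has bottomed out.

carry_out(deltas=[{"dx":0,"dy":0,"dz":0.08,"wx":0,"wy":0,"wz":0,"gripper":255},{"dx":0,"dy":0,"dz":0.08,"wx":0,"wy":0,"wz":0,"gripper":255},{"dx":0,"dy":0,"dz":0,"wx":0,"wy":0,"wz":0,"gripper":255},{"dx":0,"dy":0,"dz":0,"wx":0,"wy":0,"wz":0,"gripper":255}])

```text
time: 12.08
tool_pos: [0.5459, 0.0081, 0.2419]
ee_rot: [3.141, -0.001, 0.145]
wrist_force: [-3.4, 0.6, 8.7]
width: 0.0006
finger_force: 4.8
```

carry_out(deltas=[{"dx":0,"dy":0,"dz":-0.5,"wx":0,"wy":0,"wz":0,"gripper":255},{"dx":0,"dy":0,"dz":-0.9,"wx":0,"wy":0,"wz":0,"gripper":255},{"dx":0,"dy":0,"dz":-0.9,"wx":0,"wy":0,"wz":0,"gripper":255},{"dx":0,"dy":0,"dz":-0.9,"wx":0,"wy":0,"wz":0,"gripper":255},{"dx":-0.9,"dy":0,"dz":-0.9,"wx":0,"wy":0,"wz":0,"gripper":255},{"dx":-0.9,"dy":0,"dz":0,"wx":0,"wy":0,"wz":0,"gripper":255},{"dx":-0.9,"dy":0,"dz":0,"wx":0,"wy":0,"wz":0,"gripper":255},{"dx":0,"dy":0,"dz":0,"wx":0,"wy":0,"wz":0,"gripper":255},{"dx":0,"dy":0,"dz":0,"wx":0,"wy":0,"wz":0,"gripper":255}])

```text
time: 12.83
tool_pos: [0.4924, 0.0003, 0.3216]
ee_rot: [3.141, -0.001, 0.144]
wrist_force: [0.1, 0.2, -0.3]
width: 0.0008
finger_force: 0.0
```

Run:
```python
from h import *
o=robot.get_obs(); print(o['time'],o['tool_pos'],o['wrist_force'])
i,c=snap('wrist','w6')
s,_=snap('scene','scene6')
a=cv2.resize(s[:,:,::-1][180:360,180:400],(586,480),interpolation=cv2.INTER_CUBIC)
b=cv2.resize(i[:,:,::-1][0:360,240:400],(213,480))
cv2.imwrite('pics/j6.png',np.hstack([a,b]))
```

```text
12.8333 [4.92401718e-01 2.83294638e-04 3.21648128e-01] [ 0.12423577  0.15990143 -0.29959026]
```

View pics/j6.png

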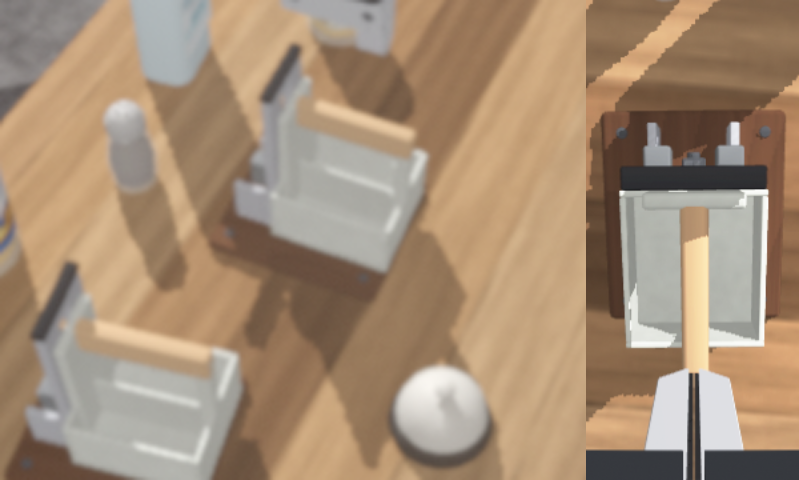

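The caddy sits like the one on the other post, with its bar well below the plate top and square to it. The gripper is clear and the bell has not moved.

```bash
python3 -c "
from bench import robot
print(robot.close_job())"
```

```text
the job is handed in; nothing more can be done
None
```

The caddy was hooked into the empty post, let go on the rollers, then pressed down until it snapped past them and bottomed out at the locked height; I handed the job in at about 13 s, but no verdict was returned.

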